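# Set the length-stop carriage against the marked stop

### The job

On the sawing gauge, press down the ribbed plate in the middle of the sliding carriage to free its brake, and keeping it pressed push the carriage along the rail until it rests right up against the marked stop, the one with the upright fin and the arrow point. Then let go so that the plate springs up and the brake holds again. Do not drag the carriage while its brake is gripping, and leave the things lying round about where they are.

Things in the scene. Friction and masses are not known exactly. Their poses are not given: they have to be found in the camera images.
- rail: Aluminium gauge rail fixed to the bench, 500 mm long (its y axis), 56 mm wide (x), top 26 mm above the bench, with a white scale strip on its -x half. Origin: centre of its underside, on the bench. Seen from the robot it lies crosswise, y to the left, turned up to about 17 degrees.
- carriage (a joint): Position in m of the carriage along the rail's y axis, 0 with the carriage at the rail's middle, growing towards the rail's +y end. It runs freely (about 1 to 2 N) while the plate is pressed; unpressed, a friction brake under the plate holds it against about 30 N of push. Nothing but the stops limits its travel.
- carriage_mid (a point): Centre of the dark steel carriage, 48 mm above the bench (does not sink with the plate), axes as the rail's. Carriage 90 mm along the rail, 70 mm wide, captive. A 16 mm thick cheek at each end, top at 56 mm, inner faces 29 mm either way: a 58 mm well between. Side rims 7 mm thick, top at 44 mm. A flat tongue sticks out 33 mm on the -x side at 26 to 31 mm.
- plate_top (a point): Centre of the top of the ribbed black rubber press plate in the carriage's well: 56 mm along the rail, 54 mm across, top 48 mm above the bench when up, 8 mm below the cheeks' tops. It sinks straight down as it is pressed.
- plate (a joint): How far the plate is pressed down, in m: 0 up (brake gripping), 0.006 fully down (a hard stop). Sprung: it starts to yield and the brake lets go at some 3 to 6 N, fully down takes up to about 9 N; half way down is enough. Springs up when released.
- marked_stop: Marked stop: steel block clamped on the rail, 30 mm along it, 60 mm across, 26 to 56 mm above the bench, with an upright fin on top (30 mm across, 5 mm thick, up to 88 mm) and an arrow point on its -x side. Fixed, near either end. Origin: centre of the block's underside. The carriage touches it with carriage_mid 60 mm from this origin along the rail.
- plain_stop: The other stop, on the other side of the carriage: the same block without fin or arrow. Origin as the marked stop's.
- saw_case: Bystander: hand saw lying in a clear plastic case, 400 mm along its y, 110 mm across, 30 mm high, beyond the rail. Origin: centre of the underside.
- square: Bystander: try square, wooden stock 110 x 22 x 18 mm (along its y) with a steel blade 130 mm long to its +x. Origin: under the stock's centre.
- offcut: Bystander: wood offcut 50 x 120 x 35 mm, between robot and rail. Origin: centre of the underside.
- tape: Bystander: black roll of tape, 90 mm across, 24 mm high. Origin: centre of the underside.

How it is judged (in metres and radians):
On the way, in this order (a step that is already met when the one before it is completed fails the run):
1. the plate is pressed down at least 2 mm while the carriage is still within 15 mm of its start (value of joint plate above 0.002 m and distance of carriage_mid from where it was at the start of the episode below 0.015 m), for 0.05 s.
2. the carriage is against the marked stop (gap under 3 mm) with the plate still pressed (horizontal distance between carriage_mid and marked_stop below 0.063 m and value of joint plate above 0.001 m), for 0.1 s.
At the end, for the whole second after the job is handed in: The carriage stands against the marked stop, gap under 3 mm (centres under 63 mm apart), at rest, with the plate sprung up (less than 1.5 mm down) so that the brake holds (horizontal distance between carriage_mid and marked_stop below 0.063 m and value of joint plate below 0.0015 m and velocity of joint carriage between -0.005 and 0.005 m/s); the robot touches nothing.
It fails at once if the carriage, on its way between start and marked stop, is dragged (faster than 20 mm/s) with its plate up and the brake gripping (value of joint plate below 0.0007 m and distance of carriage_mid from where it was at the start of the episode above 0.015 m and horizontal distance between carriage_mid and marked_stop above 0.07 m and (velocity of joint carriage above 0.02 m/s or velocity of joint carriage below -0.02 m/s)).
It fails at once if the saw case is moved or lifted by more than 20 mm (distance of saw_case from where it was at the start of the episode above 0.02 m).
It fails at once if the square is moved or lifted by more than 20 mm (distance of square from where it was at the start of the episode above 0.02 m).
It fails at once if the offcut is moved or lifted by more than 20 mm (distance of offcut from where it was at the start of the episode above 0.02 m).
It fails at once if the tape is moved or lifted by more than 20 mm (distance of tape from where it was at the start of the episode above 0.02 m).
It also fails if it takes over 40 s, if anything falls off the work surface, if the arm or the gripper's body presses on something with over 40 N, if the wrist force passes 120 N, or if a joint passes its speed limit or range.

### The arm

A 6-joint arm with a two-finger parallel gripper is mounted at the origin on the work surface. World frame = base frame: x ahead of the robot, y to its left, z up, the work surface at z = 0. Lengths are in m, angles in degrees, forces in N, time in s.
With the tool pointing down it reaches from about 0.35 to 0.775 m from the base axis. Payload 5.5 kg.
Tool frame: the origin (TCP) lies between the finger pads; the fingertips stand r.nose_length ahead of it and the grasp point (between the pads) lies 2 mm behind it (r.nose_length is the distance from the TCP to the fingertips, in m); z points along the fingers, x is the direction in which the jaws open and shut, and the axes are right-handed (so a half turn about z gives the same grasp; the last joint's range is limited). The gripper opens to 85 mm and grips with 20 to 120 N. Pads are 22 mm wide; open, the fingers measure 114 mm over their backs; the gripper's body (76 mm by 85 mm) begins 54 mm behind the grasp point. The pads swing forward as they close: fully open they stand 13 mm farther back than shut.
Start: joints at [68.95, 17.945, 2.641, 74.691, 0, 82.002], TCP at [0.13, 0.56, 0.248] pointing down, gripper open.
Joint ranges: [-158.12, 158.12], [-49.38, 96.58], [-58.88, 72.47], [-126.05, 133.96], [-84.25, 85.87], [-180, 180]. Speed limits (degrees/s): [147.25, 147.25, 180, 180, 180, 180].

### API

Orientations are given as a 3x3 rotation matrix whose columns are the frame's x, y, z axes.
In Python, from workcell import r gives the robot as it stands. Calls block until the motion is done:
- r.move_to(position, orientation): joint-space move of the TCP to a pose.
- r.servo_line(position, ori=None, vel=0.15): straight line of the TCP; ori=None keeps the orientation; vel is the mean speed in m/s.
- r.goto_joints(angles): joint-space move.
- r.command_gripper(opening, newtons=None): finger opening in m; newtons is the grip in N (None keeps the last); returns when the fingers have stopped.
- r.sleep(seconds).
- r.solve_ik(position, orientation): joint angles nearest the present ones, or None.
- r.observe(): the state.
- r.capture(name): name is "scene" or "top"; returns the picture (480x640x3 uint8, blue, green, red); there is no depth.
- r.camera_params(name): a dict with "K" (3x3 intrinsics, pixels), "distortion" ([k1, k2, p1, p2, k3] as OpenCV has them; the pictures are not rectified), "cam_to_world" (4x4, takes a point from camera to world coordinates). Camera axes: x right, y down, z forward; pixel columns grow to the right and rows downward; lengths in m; the calibration is good to about 2 mm. A picture is of the moment at which its call begins. camera_params takes no time and is no camera call.
A pose or a line that the arm cannot do raises r.PlanningError and nothing moves.
- r.sign_off(): hands the job in, once; it reports no verdict.
Trained networks look in the newest picture that a camera, given by its name, has taken for a name from the list of things; names that differ only in an ending like _2 or _b are one class to them, and where a whole thing is asked for, a point or a joint stands for the part that bears it (a point fixed in the world has none). Each returns a list of dicts, best first, with "score" (0 to 1); they miss things now and then, are a little off and sometimes report something else, mostly with a low value. They report only what shows in the picture. A call takes as long as a camera call.
- r.recognise(camera, thing): "xyz" ([x, y, z] in m, in world coordinates, good to about 4 mm: the middle of the surface that is visible of it).
- r.spot_point(camera, thing): "xyz" ([x, y, z] in m, in world coordinates, good to about 4 mm: a listed point, or the origin of a listed thing).
The state is a dict: "t": time; "joint_positions": joint angles; "joint_vel": joint speeds; "joint_torque": joint torques, N m; "eef_pos": TCP position; "tcp_rot": TCP orientation; "wrist_force": force on the tool from outside, world axes, zero at the start; "wrist_torque": the same for the moment, N m; "width": finger opening in m.
Only numpy, scipy, OpenCV 4.12 (cv2) and the standard library are available. Lean on these libraries where they do the work, as an engineer would, in place of code of your own. Each camera call takes 0.05 s, during which the arm holds its last target. There are 200 camera calls.

## Working session

There is one attempt and no reset: what is moved stays moved. The work goes in short steps, each a Python script; the robot and the scene stay as the last script left them, time stands still between calls to the robot, and variables do not carry over. Pictures are saved under pics/ and viewed, about 8 in all and at most 12, crops included, and the job is handed in when it is done.

```bash
mkdir -p pics
python3 - <<'E'
from workcell import r
import cv2,numpy as np
print(r.nose_length)
for c in("scene","top"):
    im=r.capture(c); cv2.imwrite(f"pics/{c}0.png",im)
    for t in("carriage_mid","plate_top","marked_stop","plain_stop","rail","offcut","tape","square","saw_case"):
        print(c,t,[(np.round(d["xyz"],4).tolist(),round(d["score"],2)) for d in r.spot_point(c,t)[:2]])
print(r.observe()["t"])
E
```

```text
0.017
scene carriage_mid [([0.528, -0.0293, 0.0484], 0.58)]
scene plate_top [([0.5285, -0.0247, 0.0451], 0.71)]
scene marked_stop [([0.5536, 0.099, 0.0273], 0.7), ([0.5292, -0.0246, 0.0495], 0.16)]
scene plain_stop [([0.4969, -0.166, 0.0291], 0.93), ([0.7771, -0.0326, 0.0007], 0.66)]
scene rail [([0.5265, -0.037, 0.002], 0.96)]
scene offcut [([0.3241, 0.1886, 0.0005], 0.9), ([0.5312, -0.0272, 0.0469], 0.71)]
scene tape [([0.6594, 0.3931, 0.0016], 0.81)]
scene square [([0.314, -0.2136, -0.0021], 0.71)]
scene saw_case [([0.7758, -0.0353, 0.0014], 0.69)]
top carriage_mid [([0.5283, -0.026, 0.0474], 0.68)]
top plate_top [([0.5278, -0.0296, 0.0507], 0.61)]
top marked_stop [([0.5569, 0.0966, 0.0237], 0.88)]
top plain_stop [([0.4975, -0.1704, 0.0245], 0.86)]
top rail [([0.526, -0.0324, 0.0006], 0.71)]
top offcut [([0.3246, 0.1921, -0.0011], 0.57)]
top tape [([0.6632, 0.3932, -0.0014], 0.68)]
top square [([0.3158, -0.2139, 0.0006], 0.65), ([0.3215, 0.1915, -0.0017], 0.46)]
top saw_case [([0.7764, -0.0387, -0.0002], 0.75)]
1.0
```

View both.

View pics/top0.png

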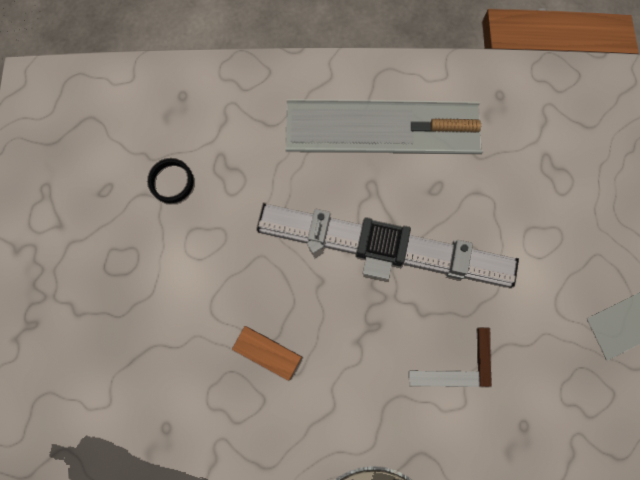

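View pics/scene0.png

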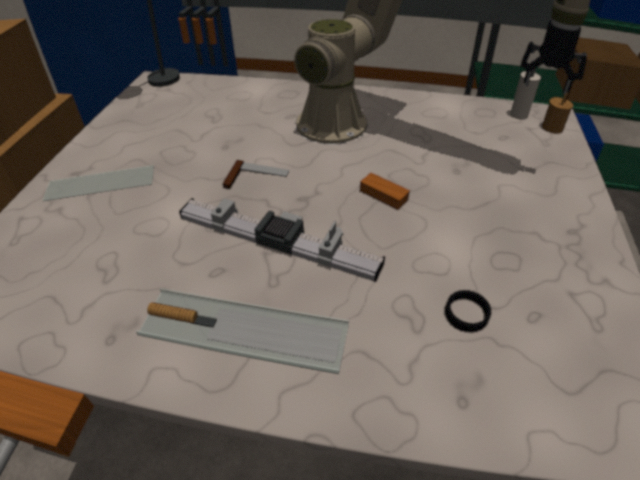

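```bash
cat > h.py <<'E'
from workcell import r
import numpy as np
a=np.array([.0580,.266,0]); a/=np.linalg.norm(a)   # rail +y
ax=np.array([a[1],-a[0],0])                        # rail +x
mid=np.array([.528,-.0275,0])
def F(): 
    f=np.array(r.observe()["wrist_force"]); return np.array([f@ax,f@a,f[2]])
def P(): return np.array(r.observe()["eef_pos"])
E
python3 - <<'E'
from h import *
import cv2
r.command_gripper(0.0,40); print(r.nose_length, r.observe()["width"])
p=mid+a*.008+[0,0,.14]
best=None
for s in(1,-1):
    R=np.column_stack([s*ax,np.cross([0,0,-1],s*ax),[0,0,-1]])
    q=r.solve_ik(p,R); print(s,q)
    if q is not None and (best is None or abs(q[5]-82)<abs(best[0][5]-82)): best=(q,R)
r.move_to(p,best[1])
r.servo_line(p-[0,0,.055],vel=.1)
print(P(),F(),r.observe()["t"])
cv2.imwrite("pics/s1.png",cv2.resize(r.capture("scene")[150:330,150:420],None,fx=2.9,fy=2.9))
E
```

```text
0.017 0.00022247383691880774
1 [-10.80856244  16.35417575 -15.21626511  58.42955914   0.
  91.49197644]
-1 [-10.80856244  16.35417575 -15.21626511  58.42955914   0.
 -88.50802356]
[ 0.52999963 -0.01956482  0.08531629] [ 0.05084796 -0.1596932   0.49113237] 4.9917
```

View pics/s1.png

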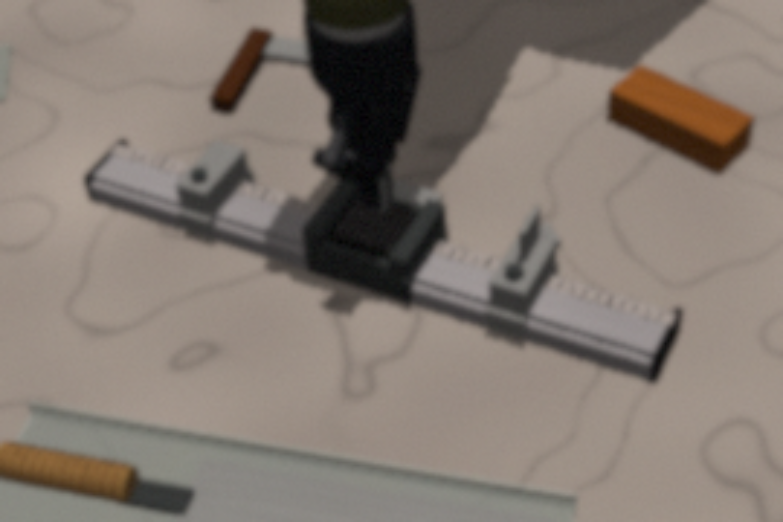

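The crop shows the closed fingers over the carriage well (tips near 385,200), with the fin stop to the right (525,260). The position matches the estimate, so I descend under force watch.

Run:
```python
from h import *
p=P(); f0=F()
p[2]=.070; r.servo_line(p,vel=.05)
print(P()[2],F()-f0)
while p[2]>.056:
    p[2]-=.001; r.servo_line(p,vel=.03); f=F()-f0
    print(round(p[2],4),P()[2].round(4),f.round(1))
    if abs(f[2])>14: break
print(r.observe()["t"])
```

```text
0.06955630920478019 [ 0.6199457  -0.27508061  1.50254162]
0.069 0.0691 [-0.6 -1.2  1.7]
0.068 0.068 [-1.  -0.4  1. ]
0.067 0.0669 [-2.  -1.3  0.9]
0.066 0.0659 [-1.2 -1.1  0.3]
0.065 0.065 [-0.6 -1.   1.7]
0.064 0.0641 [-0.8 -0.3  1.7]
0.063 0.0632 [-1.3 -0.4  4. ]
0.062 0.0622 [-1.9 -0.1  6. ]
0.061 0.0613 [-1.2 -1.   6.2]
0.06 0.0603 [-1.9 -0.7  6.2]
0.059 0.0594 [-2.  -2.   6.7]
0.058 0.059 [-3.8 -0.9 12.5]
0.057 0.0589 [-6.  -0.2 17.8]
8.7417
```

Plate is fully down (TCP z 0.059 m, hard stop felt). Now I push along the rail.

Run:
```python
from h import *
p=P(); p[2]=.0572; s=P(); f0=F()
d=0
while d<.1:
    st=.005 if d<.05 else .002
    d+=st; t=s+a*d; t[2]=p[2]
    r.servo_line(t,vel=.04); f=F(); q=P()
    print(round(d,3),round((q-s)@a,4),q[2].round(4),f.round(1))
    if f[1]-f0[1]<-15: break
    if f[2]<8: p[2]-=.0007
print(r.observe()["t"])
```

```text
0.005 0.0054 0.0589 [-5.8 -0.3 16.7]
0.01 0.0105 0.0589 [-5.5  1.4 16.5]
0.015 0.0155 0.0589 [-4.3 -0.2 14.9]
0.02 0.0205 0.0589 [-5.   0.4 16.6]
0.025 0.0255 0.0589 [-4.   1.  16.8]
0.03 0.0305 0.0589 [-4.   0.3 16.4]
0.035 0.0355 0.0589 [-4.1  1.2 15.8]
0.04 0.0405 0.0589 [-2.7  0.2 14.4]
0.045 0.0456 0.0589 [-3.7  1.  15.5]
0.05 0.0506 0.0589 [-4.   0.8 15. ]
0.055 0.0556 0.0589 [-4.3  1.2 14.7]
0.057 0.0573 0.0589 [-4.4  0.9 15.4]
0.059 0.0592 0.0589 [-4.8 -0.8 14.7]
0.061 0.0612 0.0589 [-3.6 -0.2 15.2]
0.063 0.0633 0.0589 [-4.3 -0.2 15.3]
0.065 0.0643 0.0589 [-4.5 -4.2 14.1]
0.067 0.065 0.0589 [-3.1 -8.2 15.8]
0.069 0.0665 0.0589 [-4.3 -9.  15. ]
0.071 0.0685 0.0589 [ -2.7 -10.4  14. ]
0.073 0.0706 0.0589 [-1.4 -8.4 13.7]
0.075 0.0726 0.0589 [-1.2 -9.6 13.7]
0.077 0.0747 0.0589 [-0.7 -9.  12.8]
0.079 0.0768 0.0589 [-1.  -8.6 14. ]
0.081 0.0779 0.0589 [ -0.7 -12.1  13.1]
0.083 0.078 0.0589 [  0.4 -18.   15.1]
15.2667
```

Run:
```python
from h import *
import cv2
q=P(); t=q-a*.0005; t[2]=.0580; r.servo_line(t,vel=.02); print(F().round(1))
t[2]=.075; r.servo_line(t,vel=.04); t[2]=.15; r.servo_line(t,vel=.1); print(F().round(1))
r.move_to([.35,.35,.25],r.observe()["tcp_rot"]); r.sleep(.3)
for c in("top","scene"):
    im=r.capture(c)
    for n in("carriage_mid","marked_stop","offcut","tape","square","saw_case"):
        print(c,n,[(np.round(x["xyz"],4).tolist(),round(x["score"],2)) for x in r.spot_point(c,n)[:1]])
    cr=im[190:300,240:530] if c=="top" else im[150:330,150:420]
    cv2.imwrite(f"pics/{c}2.png",cv2.resize(cr,None,fx=2.7,fy=2.7,interpolation=cv2.INTER_CUBIC))
print(r.observe()["t"])
```

```text
[-3.3 -1.9 10.6]
[ 0.4  0.1 -1.2]
top carriage_mid [([0.5454, 0.0366, 0.0462], 0.94)]
top marked_stop [([0.5572, 0.0998, 0.0234], 0.56)]
top offcut [([0.3225, 0.1926, -0.0033], 0.79)]
top tape [([0.6614, 0.3949, 0.0004], 0.69)]
top square [([0.317, -0.2154, 0.0031], 0.67)]
top saw_case [([0.7732, -0.0374, -0.0], 0.55)]
scene carriage_mid [([0.5428, 0.0365, 0.0492], 0.93)]
scene marked_stop [([0.5555, 0.0971, 0.0274], 0.88)]
scene offcut [([0.3238, 0.1913, 0.0021], 0.9)]
scene tape [([0.6608, 0.3917, 0.0032], 0.87)]
scene square [([0.3157, -0.2145, -0.0038], 0.67)]
scene saw_case [([0.7768, -0.0342, -0.0], 0.84)]
19.5667
```

View pics/top2.png

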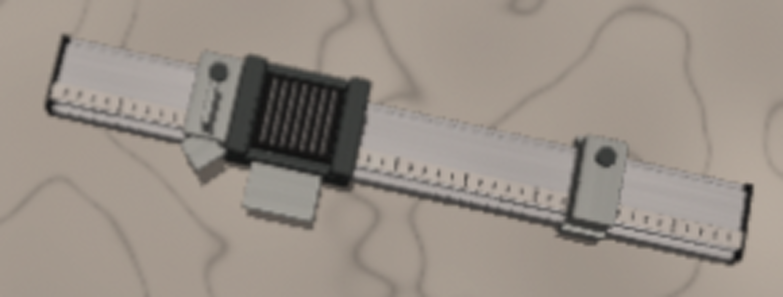

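View pics/scene2.png

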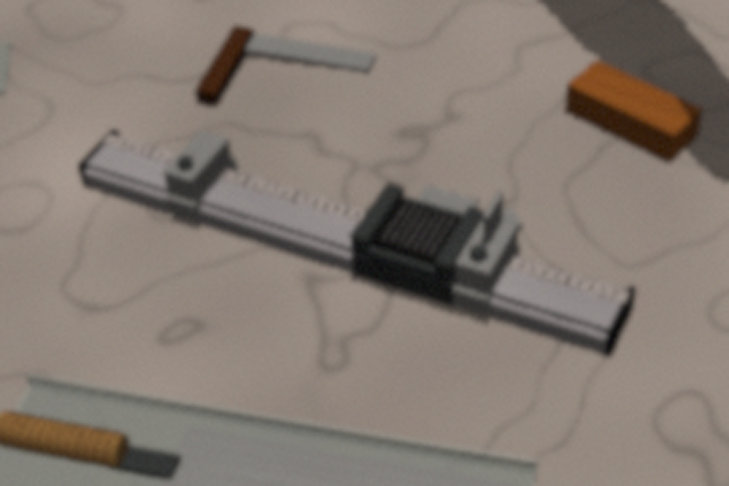

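Both pictures show the carriage flush against the fin stop with no gap (top crop around 242,110; scene crop around 460,245), the plate up, and the bystanders unmoved. I'm handing in.

```bash
python3 -c "
from workcell import r
r.sign_off(); print(r.observe()['t'])"
```

```text
the job is handed in; nothing more can be done
the job is handed in; nothing more can be done
```

The carriage now stands against the marked stop with its plate released, and I handed the job in at about 19.6 s of robot time. No verdict was reported.

**What I did:**
- I pressed the plate with the closed fingertips until it hit its hard stop, about 6 mm down at 15–18 N.
- Keeping it pressed at 13–17 N, I pushed the carriage about 64 mm along the rail until it met the stop.
- After that the fingertips slid on over the plate to the carriage's end cheek. The push rose to 18 N with no further movement.
- I then eased off the sideways force, lifted straight up and moved the arm clear.

**Last checks:**
- **Gap:** Both camera views show the carriage flush against the stop. The networks put the centres about 62 to 64 mm apart. That straddles the 63 mm limit and is within their 4 mm error, so I relied on the pictures and the push force.
- **Plate:** It appears up in the pictures. I did not measure its height.
- **Bystanders:** The saw case, square, offcut and tape are where they were, to within a few millimetres.
- **Contact:** The wrist force was about 1 N after lifting, so the arm is clear of everything.

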